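Tip, catch and softly shut a slide chamber lid

ROBOT

A 6-joint arm with a two-finger parallel gripper is mounted at the origin on the work surface. World frame = base frame: x ahead of the robot, y to its left, z up, the work surface at z = 0. Lengths are in m, angles in rad, forces in N, time in s.
With the tool pointing down it reaches from about 0.325 to 0.9 m from the base axis. Payload 6.1 kg.
Tool frame: the origin (TCP) lies at the very end of the fingers, on their centre line; the grasp point (between the pads) lies 19 mm behind it; z points along the fingers, y is the line along which they close (so a half turn about z gives the same grasp; the last joint's range is limited). The gripper opens to 85 mm and grips with 20 to 120 N. Pads are 22 mm wide; open, the fingers measure 114 mm over their backs; the gripper's body (76 mm by 85 mm) begins 54 mm behind the grasp point. The pads swing forward as they close: fully open they stand 13 mm farther back than shut.
Start: joints at [1.135, 0.22, 1.526, -0, 1.395, -0.126], TCP at [0.191, 0.595, 0.231] pointing down, gripper open.
Joint ranges: [-2.98, 2.98], [-0.91, 2.08], [0.09, 2.57], [-1.24, 4.39], [0.2, 2.65], [-2.68, 2.68]. Speed limits (rad/s): [2.57, 2.57, 3.01, 3.14, 3.14, 3.14].

INTERFACE

Orientations are given as a rotation vector (axis times angle).
In Python, from rig import bot, ik, monitor, vision gives the robot as it stands. Calls block until the motion is done:
- bot.goto(position, orientation): joint-space move of the TCP to a pose.
- bot.movel(position, rotation=None, feed=0.15): straight line of the TCP; rotation=None keeps the orientation; feed is the mean speed in m/s.
- bot.movej(angles): joint-space move.
- bot.set_gripper(opening, f_grip=None): finger opening in m; f_grip is the grip in N (None keeps the last); returns when the fingers have stopped.
- bot.wait(seconds).
- ik(position, orientation): joint angles nearest the present ones, or None.
- monitor.read_state(): the state.
- vision.grab_frame(name): name is "scene" or "top"; returns a dict with "image" (420x560x3 uint8, red, green, blue), "intrinsics" (3x3 intrinsics, pixels), "R" (3x3) and "t" (3): a world point X has camera coordinates R X + t. Camera axes: x right, y down, z forward; pixel columns grow to the right and rows downward; lengths in m; the calibration is good to about 2 mm. A picture is of the moment at which its call begins. There is no depth.
A pose or a line that the arm cannot do raises bot.Unreachable and nothing moves.
- bot.hand_in(): hands the job in; it is judged then, once.
The state is a dict: "time": time; "q": joint angles; "joint_vel": joint speeds; "tau": joint torques, N m; "ee_pos": TCP position; "ee_rot": TCP orientation; "force": force on the tool from outside, world axes, zero at the start; "wrist_torque": the same for the moment, N m; "grip_width": finger opening in m; "grip_force": force on a finger pad.
Only numpy, scipy, OpenCV 4.12 (cv2) and the standard library are available. Lean on these libraries where they do the work, as an engineer would, in place of code of your own. Each camera call takes 0.05 s, during which the arm holds its last target. There are 200 camera calls.

TASK

The lid of the white slide chamber on the microscope bench stands open. Tip it forward until it starts to fall, catch it from underneath on the fingertips or on the back of a finger well before it lands, and lower it gently until it is fully shut, never letting it drop or slam onto the rim. Do not grip the lid or lean hard on it, leave the bottle, jar and eyepiece alone, and finish with the hand clear of everything.

Things in the scene. Friction and masses are not known exactly. Their poses are not given: they have to be found in the camera images.
- chamber: White open slide chamber, glass slides standing inside, fixed to the bench: 130 mm (its x) by 200 mm (its y) by 100 mm high. Origin: centre of its underside, z up; +x points from the front wall (facing the robot's right) to the hinged rear wall (left). The slides are jolted if the lid moves faster than 0.35 rad/s (58 mm/s at its free edge) in the last 0.1 rad: even a drop of a few mm is too fast.
- hinge (a point): Middle of the lid's hinge line, on the rim of the chamber's rear wall (65 mm behind its centre, 100 mm above the bench); the line runs along the chamber's y. Fixed. The hinge is stiff enough to keep the lid where it is above about 1.4 rad; below about 1.2 it falls by itself, slowly at first (3 to 6 s to the rim, hindered by a worn damper), landing at 0.45 to 0.65 rad/s.
- lid_edge (a point): Middle of the lid's free edge, on its inner (under) side, 165 mm from the hinge line; moves with the lid. It is the front edge of a yellow ledge, 120 mm wide and 8 mm thick, that stands 35 mm out beyond the chamber's front wall when shut, free space under it: a finger can carry it from below right down to the rim. Carrying takes about 2 N; over 30 N on the lid counts as gripping or striking.
- lid (a joint): Opening angle (rad) of the flat orange lid: 0 = shut and level on the rim, 1.57 = upright, 1.9 = stop (leaning back); it starts between 1.45 and 1.7. The lid is a plate 8 mm thick, 200 mm wide, 130 mm deep plus the yellow ledge at its free edge; 0.25 to 0.31 kg.
- oil_bottle: Loose brown immersion-oil bottle, 32 mm wide, 75 mm high, near the chamber. Leave alone. Origin: centre of its underside.
- jar: Loose clear specimen jar with a white cap, 48 mm wide, 55 mm high, near the chamber. Leave alone. Origin: centre of its underside.
- eyepiece: Loose black microscope eyepiece, 36 mm wide, 56 mm high, near the chamber. Leave alone. Origin: centre of its underside.

How it is judged:
By the outcome, as a careful person would: the job done as asked, in the order asked, and still so for the second after the job is handed in, with the robot touching nothing.
It also fails if it takes over 56 s, if anything falls off the work surface, if the arm or the gripper's body presses on something with over 40 N, if the wrist force passes 120 N, or if a joint passes its speed limit or range.

## Working session

There is one attempt and no reset: what is moved stays moved. The work goes in short steps, each a Python script; the robot and the scene stay as the last script left them, time stands still between calls to the robot, and variables do not carry over. Pictures are saved under pics/ and viewed, at most 10 in all, crops included, and the job is handed in when it is done.

```bash
ls; mkdir -p pics
python3 - <<'E'
from rig import bot, ik, monitor, vision
import cv2,numpy as np
for n in("scene","top"):
    f=vision.grab_frame(n); cv2.imwrite(f"pics/{n}0.png",f["image"][:,:,::-1])
    print(n,f["intrinsics"].tolist(),f["R"].round(4).tolist(),f["t"].round(4).tolist())
s=monitor.read_state();print(s)
E
```

```text
pics
scene [[522.9389295577663, 0.0, 282.8752317017663], [0.0, 522.9389295577663, 212.45872582720796], [0.0, 0.0, 1.0]] [[-0.3254, 0.9456, 0.0], [0.7783, 0.2678, -0.568], [-0.5371, -0.1848, -0.8231]] [0.1373, -0.4421, 1.3117]
top [[529.0648037278754, 0.0, 274.9773135792734], [0.0, 529.0648037278754, 210.1088212210313], [0.0, 0.0, 1.0]] [[-0.0194, -0.9998, -0.0051], [-0.9855, 0.02, -0.1684], [0.1684, 0.0017, -0.9857]] [0.0771, 0.5984, 0.9671]
{'time': 0.1, 'q': array([ 1.13487825e+00,  2.21188492e-01,  1.52749989e+00,  1.17698849e-05,
        1.39471801e+00, -1.26111146e-01]), 'joint_vel': array([-0.0016777 , -0.00162921, -0.00258854, -0.00057901,  0.0007015 ,
       -0.00014529]), 'tau': array([-3.63698882e-04, -4.98244643e+01, -3.90543222e+01, -3.78817467e-04,
        5.70588891e-03, -6.06428171e-05]), 'ee_pos': array([0.19031761, 0.5947372 , 0.23028142]), 'ee_rot': array([-4.84623462e-01, -3.10346691e+00,  2.73176843e-03]), 'force': array([0.36006267, 0.51532222, 0.06826738]), 'wrist_torque': array([-0.01176366,  0.00419722,  0.0225226 ]), 'grip_force': 0.0, 'grip_width': 0.08536704394811359}
```

View pics/scene0.png

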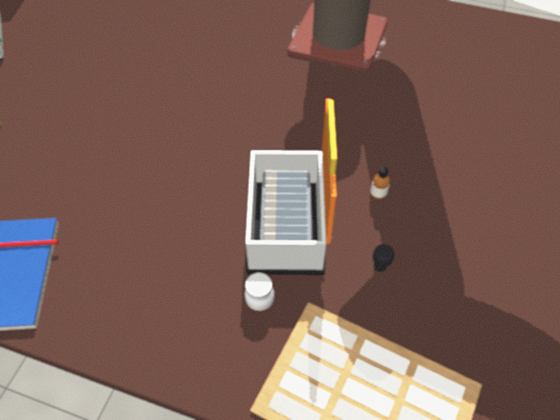

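View pics/top0.png

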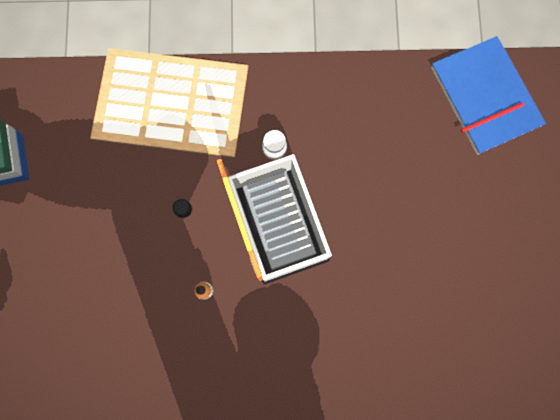

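The scene view shows the chamber rim at about (250–322, 152–240) with the lid upright on its right. The jar is at (259,292), the bottle at (380,183) and the eyepiece at (382,256). The top view shows rim corners near (295,157), (330,257), (264,280) and (230,180). I'll zoom in for better corners.

Run:
```python
import cv2,numpy as np
a=cv2.imread("pics/scene0.png")[92:282,235:345]; b=cv2.imread("pics/top0.png")[145:295,205:340]
a=cv2.resize(a,None,fx=3,fy=3,interpolation=cv2.INTER_CUBIC);b=cv2.resize(b,None,fx=3,fy=3,interpolation=cv2.INTER_CUBIC)
c=np.zeros((570,330+405,3),np.uint8);c[:570,:330]=a;c[:450,330:]=b
cv2.imwrite("pics/crop.png",c)
```

```text
(no output)
```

View pics/crop.png

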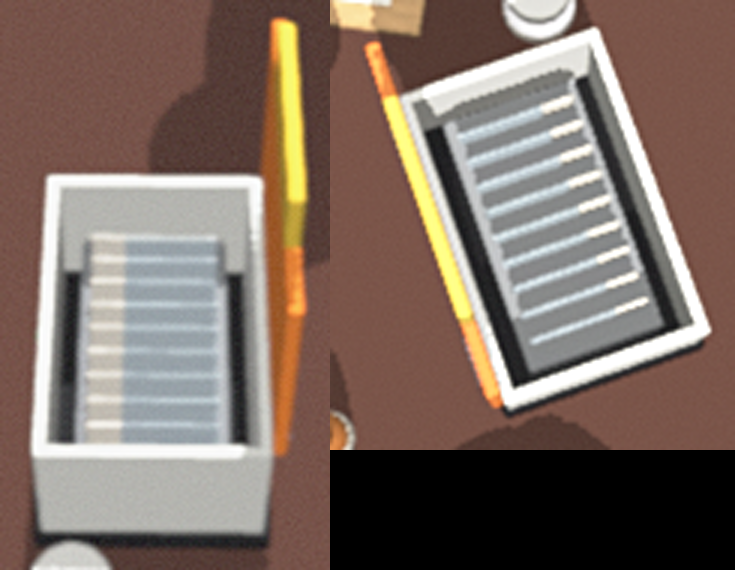

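```bash
cat > geo.py <<'E'
import numpy as np
K={"scene":(522.939,282.875,212.459),"top":(529.065,274.977,210.109)}
R={"scene":np.array([[-0.3254,0.9456,0],[0.7783,0.2678,-0.568],[-0.5371,-0.1848,-0.8231]]),
"top":np.array([[-0.0194,-0.9998,-0.0051],[-0.9855,0.02,-0.1684],[0.1684,0.0017,-0.9857]])}
T={"scene":np.array([.1373,-.4421,1.3117]),"top":np.array([.0771,.5984,.9671])}
def proj(c,X):
    p=R[c]@X+T[c]; f,cx,cy=K[c]; return np.array([f*p[0]/p[2]+cx,f*p[1]/p[2]+cy])
def onplane(c,uv,z):
    f,cx,cy=K[c]; d=R[c].T@np.array([(uv[0]-cx)/f,(uv[1]-cy)/f,1]); o=-R[c].T@T[c]
    return o+d*(z-o[2])/d[2]
def W(P,x,y,z):
    cx,cy,a=P[:3]; return np.array([cx+np.cos(a)*x-np.sin(a)*y,cy+np.sin(a)*x+np.cos(a)*y,z])
def lidpt(P,th,r,y,n=0.):  # n: out of inner side (towards outer face)
    # shut: lid extends to -x from hinge (65,.1); outer = +z
    return W(P,.065-r*np.cos(th)+n*np.sin(th),y,.1+r*np.sin(th)+n*np.cos(th))
E
python3 - <<'E'
from geo import *
from scipy.optimize import least_squares
s=lambda u,v:(235+u/3,92+v/3); t=lambda u,v:(205+(u-330)/3,145+v/3)
rim=[("scene",s(48,177),-.065,.1),("scene",s(262,177),.065,.1),("scene",s(271,457),.065,-.1),("scene",s(34,453),-.065,-.1),
("top",t(598,30),-.065,-.1),("top",t(708,333),-.065,.1),("top",t(508,408),.065,.1)]
f=lambda P:np.concatenate([proj(c,W(P,x,y,.1))-p for c,p,x,y in rim])
r=least_squares(f,[.6,.1,1.8]);P=r.x;print(P,r.fun.reshape(-1,2).round(1).tolist())
lid=[("scene",s(286,22),.06),("scene",s(295,248),-.06),("top",t(391,97),-.06),("top",t(467,320),.06)]
for th in np.arange(1.35,1.75,.05):
    print(round(th,2),[(proj(c,lidpt(P,th,.165,y,.004))-p).round(1).tolist() for c,p,y in lid])
print("hinge",W(P,.065,0,.1))
for n,uv,z in(("jar",(259,282),.055),("jarT",(274,139),.055),):print(n,onplane("scene" if n=="jar" else "top",uv,z))
print("bottle",onplane("top",(204,290),.075),onplane("scene",(383,171),.075),"eye",onplane("top",(181,208),.056),onplane("scene",(384,253),.056))
print("cam scene",-R["scene"].T@T["scene"],"top",-R["top"].T@T["top"])
E
```

```text
[0.57949144 0.05932616 1.89363792] [[-0.3, -0.8], [-1.1, -0.3], [-0.0, -0.6], [-1.0, 0.1], [-1.3, -0.0], [-0.1, 0.1], [-1.4, -0.5]]
1.35 [[-22.8, 1.1], [-24.2, -14.8], [19.9, -6.5], [20.6, -7.7]]
1.4 [[-17.5, 0.4], [-18.4, -15.4], [14.8, -5.0], [15.5, -5.9]]
1.45 [[-12.1, -0.0], [-12.6, -15.8], [9.7, -3.4], [10.3, -4.2]]
1.5 [[-6.8, -0.3], [-6.7, -16.0], [4.6, -1.7], [5.1, -2.4]]
1.55 [[-1.4, -0.3], [-0.9, -16.1], [-0.5, 0.1], [-0.1, -0.5]]
1.6 [[4.0, -0.2], [5.0, -15.9], [-5.6, 1.9], [-5.3, 1.3]]
1.65 [[9.3, 0.2], [10.8, -15.6], [-10.6, 3.7], [-10.5, 3.2]]
1.7 [[14.5, 0.7], [16.5, -15.1], [-15.6, 5.6], [-15.6, 5.1]]
hinge [0.55886937 0.12096811 0.1       ]
jar [0.73282077 0.06538182 0.055     ]
jarT [0.74061686 0.06436311 0.055     ]
bottle [0.44986639 0.19806002 0.075     ] [0.45300568 0.20677174 0.075     ] eye [0.60668994 0.24529189 0.056     ] [0.61245961 0.24773251 0.056     ]
cam scene [1.09327792 0.23096566 0.82854747] top [0.4283593  0.06347251 1.05443424]
```

The lid is at about 1.55 rad and the chamber at (0.579, 0.059) with yaw 1.894. I'll point the closed fingers toward the chamber's rear, tilted down. They hook over the top edge to tip the lid, then come round to the front and catch the ledge from below. First I'll check that the arm can reach these poses.

```bash
cat > h.py <<'E'
from geo import *
from scipy.spatial.transform import Rotation as Ro
P=np.array([.5795,.0593,1.8936]); ex=np.array([np.cos(P[2]),np.sin(P[2]),0]); ey=np.array([-ex[1],ex[0],0]); ez=np.array([0,0,1.])
HT=.011
def rot(deg,sg):
    f=np.radians(deg); z=np.cos(f)*ex-np.sin(f)*ez; y=sg*ey; return Ro.from_matrix(np.c_[np.cross(y,z),y,z]).as_rotvec()
def tcp(x,z,y=0.): return W(P,x,y,z)
def hook(th,deg=60,a=.022,off=0.):   # tip behind lid, underside touching the outer free edge; off = gap
    f=np.radians(deg); c,s=np.cos(f),np.sin(f)
    C=np.array([.065-.165*np.cos(th)+.008*np.sin(th),.1+.165*np.sin(th)+.008*np.cos(th)])
    return C-a*np.array([-c,s])+(HT+off)*np.array([s,c])
def carry(th,deg=35,a=.02,off=0.):   # upper side of the finger under the inner free edge
    f=np.radians(deg); c,s=np.cos(f),np.sin(f)
    C=np.array([.065-.165*np.cos(th),.1+.165*np.sin(th)])
    return C-a*np.array([-c,s])-(HT+off)*np.array([s,c])
E
python3 - <<'E'
from h import *
from rig import bot,ik
for sg in(1,-1):
  for nm,p,d in[("high",(-.0,.40),60),("hook1.55",hook(1.55,off=.03),60),("hook1.15",hook(1.15),60),("mid",(-.05,.33),60),("P1",(-.13,.25),35),("c.6",carry(.6),35),("c0",carry(-.1),35),("out",(-.2,.1),35),("c0/45",carry(-.1,45),45)]:
    q=ik(tcp(*p),rot(d,sg)); print(sg,nm,np.round(p,3),None if q is None else np.round(q,2))
E
```

```text
1 high [-0.   0.4] [-0.28  0.21  1.31  0.45  1.9   2.63]
1 hook1.55 [0.116 0.267] [-0.11  0.16  1.62  0.47  1.6   2.66]
1 hook1.15 [0.025 0.24 ] [-0.24  0.26  1.55  0.44  1.63  2.53]
1 mid [-0.05  0.33] [-0.34  0.29  1.35  0.42  1.83  2.52]
1 P1 [-0.13  0.25] [-0.53  0.68  1.15  0.65  2.04  2.36]
1 c.6 [-0.061  0.173] [-0.47  0.66  1.34  0.65  1.87  2.31]
1 c0 [-0.089  0.063] [-0.49  0.84  1.28  0.61  1.78  2.21]
1 out [-0.2  0.1] [-0.59  0.96  1.    0.58  1.96  2.23]
1 c0/45 [-0.093  0.062] [-0.46  0.74  1.36  0.53  1.65  2.23]
-1 high [-0.   0.4] [-0.28  0.21  1.31  0.45  1.9  -0.51]
-1 hook1.55 [0.116 0.267] [-0.11  0.16  1.62  0.47  1.6  -0.48]
-1 hook1.15 [0.025 0.24 ] [-0.24  0.26  1.55  0.44  1.63 -0.61]
-1 mid [-0.05  0.33] [-0.34  0.29  1.35  0.42  1.83 -0.62]
-1 P1 [-0.13  0.25] [-0.53  0.68  1.15  0.65  2.04 -0.78]
-1 c.6 [-0.061  0.173] [-0.47  0.66  1.34  0.65  1.87 -0.84]
-1 c0 [-0.089  0.063] [-0.49  0.84  1.28  0.61  1.78 -0.93]
-1 out [-0.2  0.1] [-0.59  0.96  1.    0.58  1.96 -0.91]
-1 c0/45 [-0.093  0.062] [-0.46  0.74  1.36  0.53  1.65 -0.91]
```

Run:
```python
from h import *
from rig import bot,monitor,vision
import cv2
bot.set_gripper(0.0)
bot.movel([.19,.595,.45],feed=.25)
bot.goto(tcp(.1,.40),rot(60,-1))
bot.movel(tcp(*hook(1.553,off=.03)),rot(60,-1),feed=.12)
s=monitor.read_state();print(s["time"],s["ee_pos"],tcp(*hook(1.553,off=.03)),s["force"],s["grip_width"])
a=vision.grab_frame("scene")["image"][60:300,180:420];b=vision.grab_frame("top")["image"][80:320,150:390]
cv2.imwrite("pics/hook.png",cv2.resize(np.hstack([a,b])[:,:,::-1],(800,400),interpolation=cv2.INTER_CUBIC))
```

```text
5.2417 [0.5430966  0.16977483 0.26756489] [0.54252103 0.16984869 0.26656368] [-0.70900601 -0.08525276 -0.20391249] -0.00014998206044677503
```

View pics/hook.png

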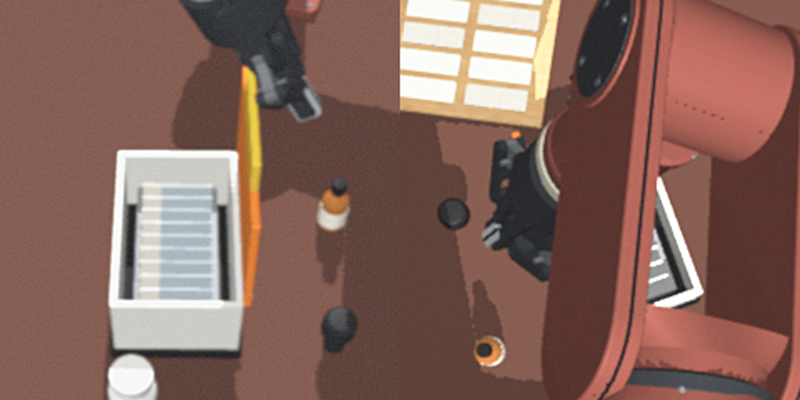

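The left panel (scene) shows the fingertip at (305,110), behind the still-upright lid; the bottle at (335,205) and eyepiece at (340,327) are clear. Next I pull the lid to about 1.15.

```bash
cat >> h.py <<'E'
def lidang(vision):
    import cv2
    im=vision.grab_frame("scene")["image"]; h=cv2.cvtColor(im,cv2.COLOR_RGB2HSV)
    m=cv2.inRange(h,(23,150,120),(34,255,255)); m[:,:200]=0; m[:80]=0; m[270:]=0
    v,u=np.nonzero(m)
    if len(u)<30: return None,len(u),im
    ths=np.linspace(0,1.75,351)
    pr=[np.mean([proj("scene",lidpt(P,t,.165,y,.004))[0] for y in(-.05,.05)]) for t in ths]
    return ths[np.argmin(np.abs(np.array(pr)-np.percentile(u,50)))],len(u),im
E
python3 - <<'E'
from h import *
from rig import bot,monitor,vision
import cv2
r=rot(60,-1)
print(lidang(vision)[:2])
for th,fd in((1.553,.05),(1.45,.04),(1.35,.04),(1.27,.04),(1.2,.03),(1.16,.03)):
    bot.movel(tcp(*hook(th)),r,feed=fd); s=monitor.read_state()
    a,n,im=lidang(vision); print(th,a,n,s["time"],s["force"].round(2))
cv2.imwrite("pics/pull.png",cv2.resize(im[60:300,150:420,::-1],None,fx=2,fy=2))
E
```

```text
(np.float64(1.555), 374)
1.553 1.555 212 6.1417 [-0.1  -0.44 -0.95]
1.45 1.455 175 6.7667 [-0.54  0.27  1.04]
1.35 1.365 237 7.3833 [ 0.44  0.17 -0.19]
1.27 1.3 311 7.9167 [ 0.58  0.17 -0.5 ]
1.2 1.235 365 8.5 [ 0.13  0.06 -0.03]
1.16 1.2 376 8.9167 [ 0.13 -0.   -0.09]
```

View pics/pull.png

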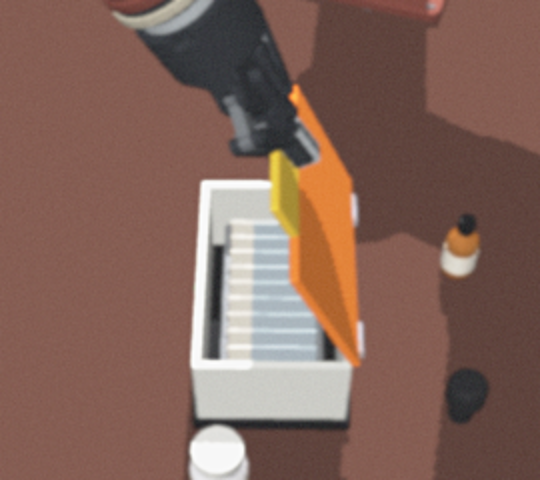

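The lid is leaning forward at about 1.2 rad, with its edge at (285,190) in the crop and the fingertip on its outer edge. I'll pull slightly further, back off, and see if it falls on its own.

Run:
```python
from h import *
from rig import bot,monitor,vision
r=rot(60,-1)
bot.movel(tcp(*hook(1.12)),r,feed=.03)
print(lidang(vision)[:2],monitor.read_state()["time"])
bot.movel(tcp(*hook(1.12,off=.015)),r,feed=.08)
print(lidang(vision)[:2],monitor.read_state()["time"])
bot.movel(tcp(*hook(1.12,a=-.05,off=.015)),r,feed=.15)
print(lidang(vision)[:2],monitor.read_state()["time"])
```

```text
(np.float64(1.16), 421) 9.3833
(np.float64(1.1300000000000001), 570) 9.7667
(np.float64(1.03), 955) 10.45
```

Run:
```python
from h import *
from rig import bot,monitor,vision
import cv2
r=rot(35,-1); c=carry(.55); print(c)
bot.movel(tcp(c[0]-.075,c[1]),r,feed=.28)
t=monitor.read_state()["time"]
bot.movel(tcp(*c),r,feed=.2); s=monitor.read_state(); f0=s["force"]; print(t,s["time"],f0)
for i in range(30):
    a,n,im=lidang(vision); s=monitor.read_state(); df=s["force"]-f0
    print(round(s["time"],2),a,n,df.round(2))
    if df[2]<-1 or (a is not None and a<.57): break
cv2.imwrite("pics/catch.png",cv2.resize(im[60:300,150:420,::-1],None,fx=2,fy=2))
```

```text
[-0.06559285  0.16576119]
11.3083 11.8333 [ 0.3648499   0.48172887 -0.36903892]
11.88 0.74 1285 [-0.64 -0.49 -0.11]
11.93 0.74 1287 [ 0.04 -0.73  0.13]
11.98 0.74 1286 [ 0.38 -0.18 -0.42]
12.03 0.725 1285 [-0.51 -1.3   0.68]
12.08 0.725 1277 [ 0.15 -0.52  0.13]
12.13 0.725 1290 [ 0.44 -1.1   0.55]
12.18 0.725 1283 [-0.34 -0.84 -0.23]
12.23 0.725 1295 [-0.26 -2.08 -0.26]
12.28 0.725 1294 [ 0.53 -2.35 -0.39]
12.33 0.725 1290 [ 0.41 -2.26 -0.35]
12.38 0.725 1289 [-0.32 -3.01  1.1 ]
12.43 0.725 1297 [ 0.33 -1.48 -0.36]
12.48 0.725 1286 [ 0.06 -3.74  0.03]
12.53 0.725 1287 [ 0.84 -2.88  0.35]
12.58 0.725 1294 [ 0.16 -1.57 -0.19]
12.63 0.725 1293 [ 0.53 -2.42 -0.61]
12.68 0.725 1288 [ 0.01 -2.05 -0.46]
12.73 0.725 1290 [ 0.19 -2.58  0.62]
12.78 0.725 1287 [-0.7  -2.18 -0.53]
12.83 0.725 1285 [ 0.22 -1.81 -0.98]
12.88 0.74 1281 [-0.29 -1.35  0.19]
12.93 0.725 1288 [-0.55 -1.9  -0.89]
12.98 0.74 1288 [ 0.43 -1.57  1.76]
13.03 0.725 1284 [-1.31 -2.75 -1.22]
```

View pics/catch.png

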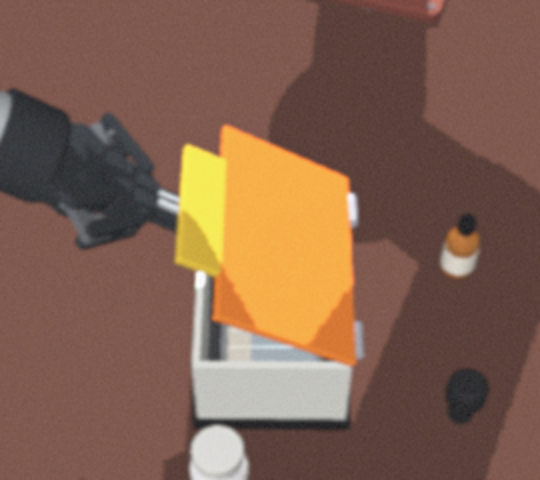

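The lid rests on the finger, stationary, with the ledge edge at crop (180,210) and the finger coming in under it from the left. The angle estimate is biased at these lower angles because the top face is visible. I'll lower it in stages along the arc.

Run:
```python
from h import *
from rig import bot,monitor,vision
import cv2
r=rot(35,-1)
for th in(.45,.35,.25):
    bot.movel(tcp(*carry(th)),r,feed=.03)
    a,n,im=lidang(vision); s=monitor.read_state(); print(th,a,n,round(s["time"],2),s["force"].round(2))
cv2.imwrite("pics/low.png",cv2.resize(im[60:300,150:420,::-1],None,fx=2,fy=2))
for th in(.6,.25):print(th,[(2*(proj("scene",lidpt(P,th,.165,y,.008))-[150,60])).round() for y in(.06,-.06)])
```

```text
0.45 0.66 1328 13.78 [-0.79  0.23 -2.23]
0.35 0.61 1333 14.53 [ 0.76  0.21 -0.79]
0.25 0.66 323 15.28 [ 0.79 -0.42 -1.27]
0.6 [array([191., 136.]), array([183., 252.])]
0.25 [array([164., 178.]), array([155., 291.])]
```

View pics/low.png

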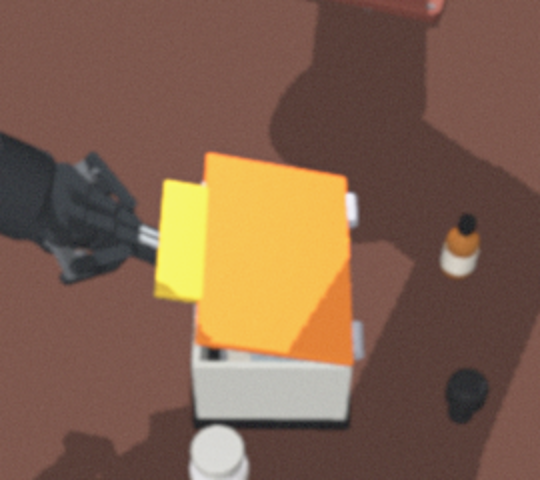

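The ledge edge is at crop (165,180)–(155,298), which matches the predicted 0.25 rad, so the lid is following the finger. Now the slow final lowering.

Run:
```python
from h import *
from rig import bot,monitor,vision
import cv2
r=rot(35,-1)
for th,fd in((.14,.025),(-.07,.01)):
    bot.movel(tcp(*carry(th)),r,feed=fd); s=monitor.read_state(); print(th,round(s["time"],2),s["force"].round(2))
a,n,im=lidang(vision)
cv2.imwrite("pics/shut.png",cv2.resize(im[60:300,150:420,::-1],None,fx=2,fy=2))
for th in(.03,0):print(th,[(2*(proj("scene",lidpt(P,th,.165,y,.008))-[150,60])).round() for y in(.06,-.06)],[(2*(proj("scene",lidpt(P,th,.13,y,.008))-[150,60])).round() for y in(.1,-.1)])
```

```text
0.14 16.16 [ 0.67 -0.68 -2.28]
-0.07 19.77 [-0.02  0.1   0.64]
0.03 [array([160., 204.]), array([150., 316.])] [array([201., 172.]), array([190., 359.])]
0 [array([160., 208.]), array([150., 320.])] [array([201., 175.]), array([190., 361.])]
```

View pics/shut.png

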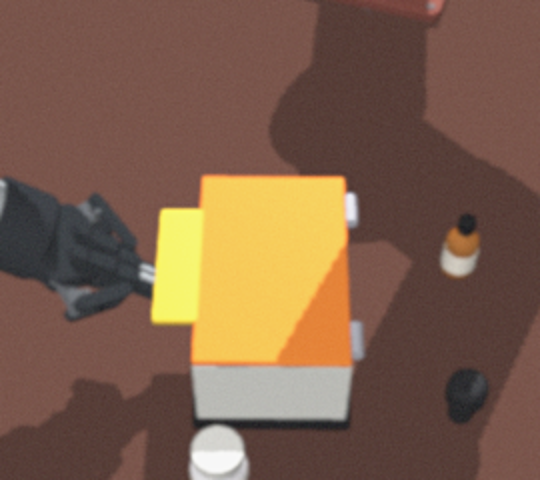

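The lid lies flat: its edge at (160,208)–(152,322) matches the shut prediction, and the force has gone to zero. I'll withdraw from under the ledge and hand in.

Run:
```python
from h import *
from rig import bot,monitor,vision
c=carry(-.07); r=rot(35,-1)
bot.movel(tcp(c[0]-.005,c[1]-.008),r,feed=.03)
bot.movel(tcp(c[0]-.12,c[1]-.008),r,feed=.1)
bot.movel(tcp(c[0]-.12,c[1]+.12),r,feed=.15)
bot.wait(.5); s=monitor.read_state(); print(s["time"],s["force"].round(2))
print(bot.hand_in())
```

```text
23.0833 [-0.34 -0.22 -0.18]
the job is handed in; nothing more can be done
None
```

I tipped the lid forward until it fell on its own, caught it on the fingertips at about 0.55 rad, and lowered it slowly until it was shut; I then withdrew the hand and handed the job in at 23 s (no verdict shown).

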